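Regrip a screwdriver in the inclined stand and reset the guarded trip unit with it

TASK

Lay the yellow screwdriver in the inclined stand, handle end up and blade down against the stop, and let go of it. Take it again from there by the end of its handle so that you can hold it with the blade pointing straight down, put the blade into the guarded slot of the trip unit and push the red slide the way the white chevrons point, right to its stop, then lift the blade off there so that the slide snaps back by itself. Finally lay the screwdriver back in the stand as before and let go; touch the trip unit with the screwdriver only and leave the things round about where they are.

Things in the scene. Friction and masses are not known exactly. Their poses are not given: they have to be found in the camera images.
- screwdriver: Yellow-handled screwdriver, 190 mm long, 80 g, lying on the bench. x runs from handle to blade; the origin is at half its length, on the underside as it lies. Round handle, 28 mm thick, from x = -95 to +9 mm, centre line at z = 14 mm; steel shank, 6 mm thick, from there to x = +95 mm at z = 15 mm. Centre of mass near x = -43 mm.
- blade_tip (a point): End of the screwdriver's blade, on its centre line; axes as the screwdriver's.
- handle_end (a point): Middle of the free end of the screwdriver's handle, on its centre line; axes as the screwdriver's.
- stand: Inclined regrip stand fixed to the bench: dark base plate 150x64x8 mm, aluminium spine sloping down at 40 degrees from the level towards the stand's own +x, two slippery black V rests open at the top (catching up to 8 mm off), black stop plate at the low end. Origin on the bench, z up; top about 120 mm high. Nothing stands beside the handle.
- stop_point (a point): Where the blade tip lies when the screwdriver is fully down in the stand, 27 mm over the bench; axes as the seated screwdriver's: x down the slope along its centre line, y level, z square to the slope. Upper V rest: carries the handle at x = -155 to -143 mm, 25 mm wide, so narrower than the handle. Lower V rest: carries the shank at x = -53 to -41 mm. Stop plate: at x = 0.
- trip_unit: Trip unit fixed to the bench: grey housing 94x56 mm, 44 mm high, on a dark plate 110x56 mm. In its top, between two yellow lines, an open slot, 18 mm wide, 64 mm long, along the unit's x axis. A red slide in the slot is pushed to the unit's +x, the way the white chevrons point, to the end with the black stub. Origin under its middle, on the bench; z up. A small vice, 64 mm high, stands left of it.
- slot_entry (a point): Point in the slot's mouth (44 mm over the bench) over the middle of the free pit on the home side of the slide; axes as the trip unit's. The pit is 22 mm long, 18 mm wide, its floor 32 mm below this point. A blade tip 20 to 28 mm below the mouth pushes the slide well.
- slide_lug (a point): Upper edge of the red slide's pushed face; moves with the slide; axes as the trip unit's. The slide is 12 mm long, 14 mm wide; its top is 10 mm below the slot's mouth, 34 mm over the bench.
- reset_slide (a joint): Travel of the red slide along the unit's +x: 0 at home, 0.025 m at its stop. A spring drives it home: 1.2 N at home, 2.7 N at the stop; let go, it is home within about 0.2 s.
- glue_bottle: White bottle, 31 mm in diameter, 60 mm high, loose bystander; origin under its middle.
- spare_roller: White nylon roller, 40 mm in diameter, 16 mm high, loose bystander; origin under its middle.
- hex_key: Black hex key, 31x88x7 mm, lying flat, loose bystander; origin under its middle. To its right stands a big grey machine, 205 mm high and more, filling x > 0.46 m, y < -0.14 m.

How it is judged:
By the outcome, as a careful person would: the job done as asked, in the order asked, and still so for the second after the job is handed in, with the robot touching nothing.
It also fails if it takes over 70 s, if anything falls off the work surface, if the arm or the gripper's body presses on something with over 40 N, if the wrist force passes 120 N, or if a joint passes its speed limit or range.

ROBOT

A 6-joint arm with a two-finger parallel gripper is mounted at the origin on a cart in front of the work surface, level with it; the furniture and walls round the work are solid. World frame = base frame: x ahead of the robot, y to its left, z up, the work surface at z = 0. Lengths are in mm, angles in rad, forces in N, time in s.
With the tool pointing down it reaches from about 350 to 725 mm from the base axis. Payload 4.3 kg.
Tool frame: the origin (TCP) lies at the very end of the fingers, on their centre line; the grasp point (between the pads) lies 19 mm behind it; z points along the fingers, y is the direction in which the jaws open and shut (so a half turn about z gives the same grasp; the last joint's range is limited). The gripper opens to 85 mm and grips with 20 to 120 N. Pads are 22 mm wide; open, the fingers measure 114 mm over their backs; the gripper's body (76 mm by 85 mm) begins 54 mm behind the grasp point. The pads swing forward as they close: fully open they stand 13 mm farther back than shut.
Start: joints at [-1.22, 0.377, 0.081, 1.274, 0, 1.46], TCP at [255.698, -515.058, 231.329] pointing down, gripper open.
Joint ranges: [-2.72, 2.72], [-0.84, 1.66], [-1.02, 1.22], [-1.77, 2.12], [-1.37, 1.28], [-3.14, 3.14]. Speed limits (rad/s): [2.57, 2.57, 3.14, 3.14, 3.14, 3.14].

INTERFACE

Orientations are given as a 3x3 rotation matrix whose columns are the frame's x, y, z axes.
In Python, from bench import r gives the robot as it stands. Calls block until the motion is done:
- r.reach(position, orientation): joint-space move of the TCP to a pose.
- r.line_to(position, rot=None, vel=150, guard=None): straight line of the TCP; rot=None keeps the orientation; vel is the mean speed in mm/s. With guard (N) it stops when the force on the tool has changed by that much, and returns True; else False.
- r.set_joints(angles): joint-space move.
- r.gripper_open() and r.gripper_close(): open the fingers fully, or close them until they stop; the grip force is fixed at half the most.
- r.wait(seconds).
- r.ik(position, orientation): joint angles nearest the present ones, or None.
- r.state(): the state.
- r.read_camera(name): name is "scene" or "side" or "wrist"; returns the picture (480x640x3 uint8, red, green, blue); there is no depth.
- r.calibration(name): a dict with "camera_matrix" (3x3 intrinsics, pixels), "dist_coeffs" ([k1, k2, p1, p2, k3] as OpenCV has them; the pictures are not rectified), "origin" and "orientation" of the camera in the world. Camera axes: x right, y up, looking along -z (the intrinsics and any distortion apply to the point x, -y, -z); pixel columns grow to the right and rows downward; lengths in mm; the calibration is good to about 2 mm. A picture is of the moment at which its call begins: read the wrist's pose just before it. calibration takes no time and is no camera call; for the wrist camera it gives the pose at the moment of the call.
A pose or a line that the arm cannot do raises r.MotionError and nothing moves.
- r.job_done(): hands the job in, once; it reports no verdict.
Trained networks look in the newest picture that a camera, given by its name, has taken for a name from the list of things; names that differ only in an ending like _2 or _b are one class to them, and where a whole thing is asked for, a point or a joint stands for the part that bears it (a point fixed in the world has none). Each returns a list of dicts, best first, with "score" (0 to 1); they miss things now and then, are a little off and sometimes report something else, mostly with a low value. They report only what shows in the picture. A call takes as long as a camera call.
- r.recognise(camera, query): "location" ([column, row] in pixels, amid what is visible of it).
The state is a dict: "time_s": time; "q": joint angles; "dq": joint speeds; "effort": joint torques, N m; "eef_pos": TCP position; "ee_rot": TCP orientation; "force": force on the tool from outside, world axes, zero at the start; "torque": the same for the moment, N m; "width": finger opening in mm.
Only numpy, scipy, OpenCV 4.12 (cv2) and the standard library are available. Lean on these libraries where they do the work, as an engineer would, in place of code of your own. Each camera call takes 0.05 s, during which the arm holds its last target. There are 200 camera calls.

## Working session

There is one attempt and no reset: what is moved stays moved. The work goes in short steps, each a Python script; the robot and the scene stay as the last script left them, time stands still between calls to the robot, and variables do not carry over. Pictures are saved under pics/ and viewed, about 8 in all and at most 12, crops included, and the job is handed in when it is done.

```bash
mkdir -p pics; ls
python3 - <<'E'
from bench import r
import cv2,numpy as np
np.set_printoptions(precision=4,suppress=True)
s=r.state();print(s['time_s'],s['eef_pos'],s['ee_rot'],s['width'])
for c in ['scene','side','wrist']:
    im=r.read_camera(c);cv2.imwrite(f'pics/{c}0.png',im[:,:,::-1])
    k=r.calibration(c);print(c,k)
    for n in ['screwdriver','blade_tip','handle_end','stand','stop_point','trip_unit','slot_entry','slide_lug','glue_bottle','spare_roller','hex_key']:
        d=r.recognise(c,n);print(n,[(np.round(x['location']).tolist(),round(x['score'],2)) for x in d[:2]])
E
```

```text
pics
0.0 [ 255.4664 -514.4418  230.3696] [[ 0.8957  0.4447 -0.0007]
 [ 0.4447 -0.8957  0.0018]
 [ 0.0002 -0.002  -1.    ]] 85.45547174685586
scene {'camera_matrix': array([[516.6618,   0.    , 311.1223],
       [  0.    , 516.6618, 243.9741],
       [  0.    ,   0.    ,   1.    ]]), 'dist_coeffs': array([-0.0422,  0.    ,  0.    ,  0.    ,  0.    ]), 'origin': array([241.6006, 564.6654, 721.5494]), 'orientation': array([[-0.8038,  0.4573, -0.3804],
       [-0.5947, -0.6327,  0.496 ],
       [-0.0138,  0.6249,  0.7806]])}
screwdriver [([313.0, 339.0], 0.94)]
blade_tip [([310.0, 339.0], 0.9), ([286.0, 206.0], 0.27)]
handle_end [([315.0, 334.0], 0.59)]
stand [([340.0, 231.0], 0.88)]
stop_point [([343.0, 229.0], 0.91)]
trip_unit [([258.0, 289.0], 0.7)]
slot_entry [([310.0, 340.0], 0.69)]
slide_lug []
glue_bottle [([244.0, 222.0], 0.66), ([340.0, 228.0], 0.19)]
spare_roller [([284.0, 204.0], 0.67)]
hex_key [([415.0, 216.0], 0.7), ([310.0, 338.0], 0.34)]
side {'camera_matrix': array([[452.759 ,   0.    , 326.8001],
       [  0.    , 452.759 , 242.4629],
       [  0.    ,   0.    ,   1.    
[... 494 characters left out ...]
 [([358.0, 251.0], 0.95), ([320.0, 228.0], 0.6)]
slide_lug []
glue_bottle [([371.0, 299.0], 0.87)]
spare_roller [([326.0, 224.0], 0.61)]
hex_key [([208.0, 286.0], 0.67)]
wrist {'camera_matrix': array([[403.9167,   0.    , 321.8894],
       [  0.    , 403.9167, 238.0792],
       [  0.    ,   0.    ,   1.    ]]), 'dist_coeffs': array([0.0068, 0.    , 0.    , 0.    , 0.    ]), 'origin': array([ 321.7145, -481.6534,  374.062 ]), 'orientation': array([[ 0.445 ,  0.8569,  0.2601],
       [-0.8955,  0.4262,  0.128 ],
       [-0.0012, -0.2899,  0.957 ]])}
screwdriver []
blade_tip []
handle_end []
stand []
stop_point []
trip_unit []
slot_entry []
slide_lug []
glue_bottle []
spare_roller []
hex_key []
```

View pics/scene0.png

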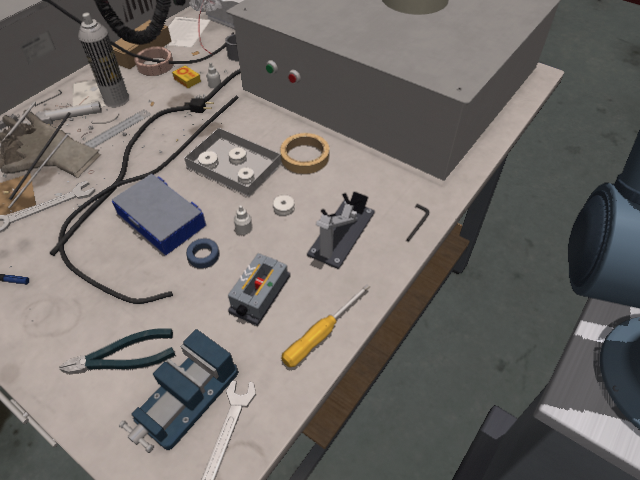

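View pics/side0.png

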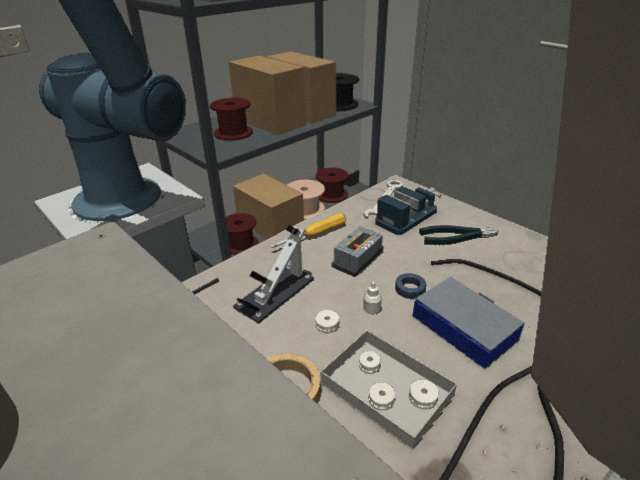

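```bash
cat > h.py <<'E'
from bench import r
import cv2,numpy as np
np.set_printoptions(precision=3,suppress=True)
F=np.diag([1.,-1,-1])
def ray(k,px):
    u=cv2.undistortPoints(np.array([[px]],float),k['camera_matrix'],k['dist_coeffs'])[0,0]
    return k['orientation']@F@np.array([u[0],u[1],1.])
def onz(k,px,z):
    d=ray(k,px);o=k['origin'];return o+d*(z-o[2])/d[2]
def proj(k,P):
    P=np.atleast_2d(P).astype(float);C=(F@k['orientation'].T@(P-k['origin']).T).T
    return cv2.projectPoints(C,np.zeros(3),np.zeros(3),k['camera_matrix'],k['dist_coeffs'])[0][:,0]
def tri(obs):
    A=np.zeros((3,3));b=np.zeros(3)
    for k,px in obs:
        d=ray(k,px);d/=np.linalg.norm(d);M=np.eye(3)-np.outer(d,d);A+=M;b+=M@k['origin']
    return np.linalg.solve(A,b)
def snap(c,name):
    k=r.calibration(c);im=r.read_camera(c);cv2.imwrite(f'pics/{name}.png',im[:,:,::-1]);return k,im
def down(a): # tool down, tool y (jaw dir) at world yaw a
    y=np.array([np.cos(a),np.sin(a),0]);z=np.array([0,0,-1.]);return np.column_stack([np.cross(y,z),y,z])
E
python3 - <<'E'
from h import *
k=r.calibration('scene');k2=r.calibration('side')
for n,p,z in [('hend',(288,360),14),('tip',(367,289),15),('stand base near',(323,262),8),('base far',(366,208),8),('trip l',(240,318),5),('trip top',(262,270),44),('unit mid',(258,289),30),('bottle',(244,222),25),('roller',(284,204),10),('hex',(415,216),3),('vice',(208,345),64),('vice2',(232,372),60)]: print(n,onz(k,p,z)[:2])
for n,p,z in [('side stand low',(250,318),8),('side stand high',(298,272),8)]: print(n,onz(k2,p,z)[:2])
print('stand top',tri([(k,(330,213)),(k2,(296,232))]))
# try wrist poses
for pos in [(450,-60,330),(430,0,330),(480,-100,300),(420,50,350)]:
  for a in [0,np.pi/2,-np.pi/2,np.pi]:
    print(pos,a,r.ik(np.array(pos,float),down(a)))
E
```

```text
hend [482.538 313.435]
tip [455.674 138.039]
stand base near [549.107 131.263]
base far [557.347 -18.193]
trip l [592.77  298.006]
trip top [604.108 224.116]
unit mid [592.652 249.785]
bottle [708.639 152.051]
roller [687.09   64.969]
hex [474.826 -58.574]
vice [571.406 380.096]
vice2 [518.001 389.543]
side stand low [587.165 -19.951]
side stand high [550.732 121.782]
stand top [556.472 110.877 108.895]
(450, -60, 330) 0 [-0.272  0.121 -0.003  1.447  0.     1.298]
(450, -60, 330) 1.5707963267948966 [-0.272  0.121 -0.003  1.447  0.    -0.272]
(450, -60, 330) -1.5707963267948966 [-0.272  0.121 -0.003  1.447  0.     2.869]
(450, -60, 330) 3.141592653589793 [-0.272  0.121 -0.003  1.447  0.    -1.843]
(430, 0, 330) 0 [-0.148  0.072 -0.058  1.441  0.     1.423]
(430, 0, 330) 1.5707963267948966 [-0.148  0.072 -0.058  1.441  0.    -0.148]
(430, 0, 330) -1.5707963267948966 [-0.148  0.072 -0.058  1.441  0.     2.994]
(430, 0, 330) 3.141592653589793 [-0.148  0.072 -0.058  1.441  0.    -1.719]
(480, -100, 300) 0 [-0.335  0.194  0.008  1.385  0.     1.236]
(480, -100, 300) 1.5707963267948966 [-0.335  0.194  0.008  1.385  0.    -0.335]
(480, -100, 300) -1.5707963267948966 [-0.335  0.194  0.008  1.385  0.     2.807]
(480, -100, 300) 3.141592653589793 [-0.335  0.194  0.008  1.385  0.    -1.906]
(420, 50, 350) 0 [-0.032  0.061 -0.019  1.492  0.     1.539]
(420, 50, 350) 1.5707963267948966 [-0.032  0.061 -0.019  1.492  0.    -0.032]
(420, 50, 350) -1.5707963267948966 [-0.032  0.061 -0.019  1.492  0.     3.11 ]
(420, 50, 350) 3.141592653589793 [-0.032  0.061 -0.019  1.492  0.    -1.603]
```

Run:
```python
from h import *
import json
R=down(-np.pi/2)
out={}
for i,p in enumerate([(570,190,270),(570,40,250)]):
    r.reach(np.array(p,float),R); k,im=snap('wrist',f'w{i}'); out[i]={a:np.array(b).tolist() for a,b in k.items()}
    print(k['origin'],r.state()['time_s'],r.state()['q'])
json.dump(out,open('wk.json','w'))
```

```text
[643.864 190.037 412.704] 5.4917 [ 0.216  0.429  0.258  1.4   -0.    -2.925]
[643.757  40.469 392.737] 10.4833 [-0.041  0.366  0.113  1.317  0.     3.101]
```

View pics/w0.png

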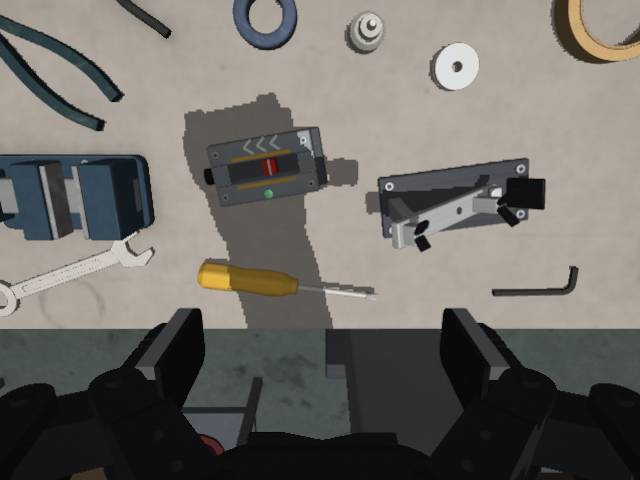

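View pics/w1.png

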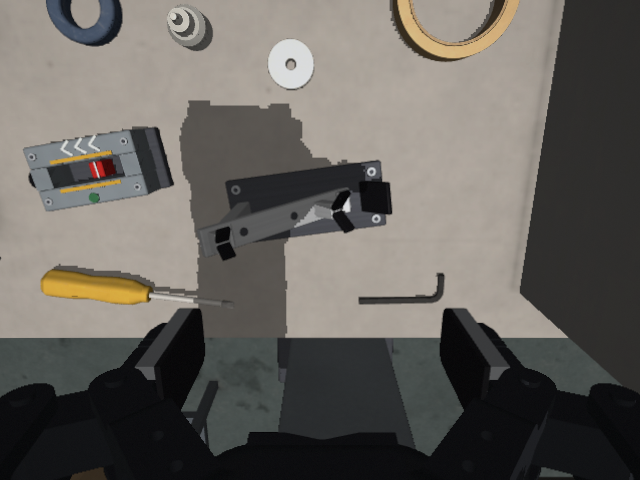

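Run:
```python
import cv2,numpy as np
a=cv2.imread('pics/w0.png');b=cv2.imread('pics/w1.png')
def cr(im,x,y,w=133,h=100,s=3):
    o=cv2.resize(im[y:y+h,x:x+w],None,fx=s,fy=s,interpolation=cv2.INTER_CUBIC)
    return cv2.resize(o,(400,300)) if o.shape[:2]!=(300,400) else o
# w0 unit origin (200,115); w1 unit (20,115); stand w1 (195,150..) w=200,h=150 s=2 ; stand w0 (375,150)
t=np.hstack([cr(a,200,115),cr(b,40-15,115,150,112)])
u=np.hstack([cr(a,370,130,180,135),cr(b,195,140,200,150)])
cv2.imwrite('pics/crops.png',np.vstack([t,u]))
```

```text
(no output)
```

View pics/crops.png

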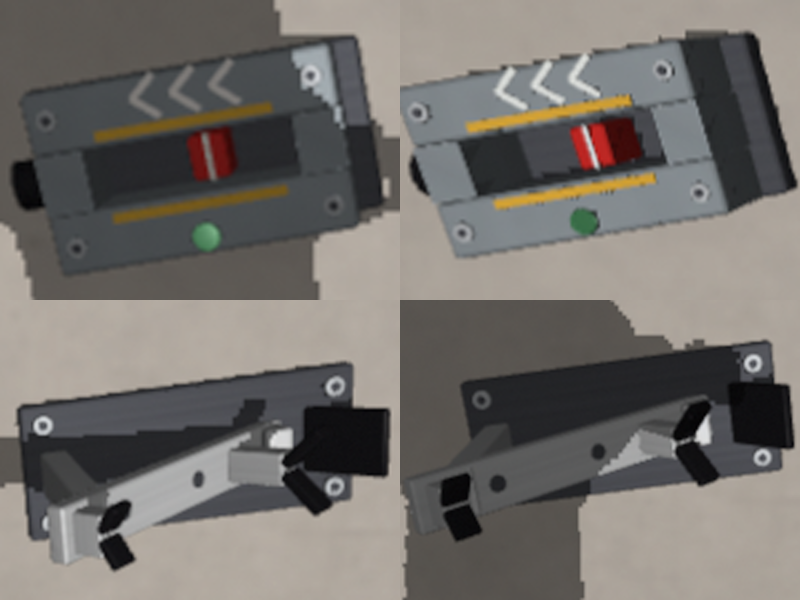

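```bash
cat >> h.py <<'E'
import json
def wk():
    return [{a:np.array(b) for a,b in v.items()} for v in json.load(open('wk.json')).values()]
TL=lambda c:(200+c[0]*133/400,115+c[1]/3)
TR=lambda c:(25+(c[0]-400)*.375,115+c[1]*112/300)
BL=lambda c:(370+c[0]*.45,130+(c[1]-300)*.45)
BR=lambda c:(195+(c[0]-400)*.5,140+(c[1]-300)*.5)
E
python3 - <<'E'
from h import *
K=wk();ks=[r.calibration('scene'),r.calibration('side')]
for n,a,b in [('slot +end',(90,180),(470,168)),('slot home end',(298,145),(664,133)),
 ('h +l',(22,95),(398,85)),('h +r',(68,274),(457,257)),('h hr',(357,223),(728,213)),('h hl',(332,42),(680,42)),('green',(207,238),(585,222))]:
    print(n,tri([(K[0],TL(a)),(K[1],TR(b))]),onz(K[0],TL(a),44)[:2],onz(K[1],TR(b),44)[:2])
for n,a,b,z in [('b1',(20,405),(462,382),8),('b2',(352,362),(770,342),8),('s1',(43,426),(482,400),8),('s2',(336,386),(754,363),8),('s3',(336,487),(763,458),8),('upV',(108,540),(455,507),110),('lowV',(290,462),(682,443),50),('stopc TL',(306,407),(732,384),40),('stop TR',(389,408),(788,384),40),('stop BR',(388,476),(793,447),40),('stop BL',(306,474),(732,443),40)]:
    print(n,tri([(K[0],BL(a)),(K[1],BR(b))]),onz(K[0],BL(a),z)[:2],onz(K[1],BR(b),z)[:2])
for n,a,b,z in [('hend',(197,275),(41,284),14),('junction',(297,284),(149,295),14),('tip',(376,295),(233,304),15)]:
    print(n,tri([(K[0],a),(K[1],b)]),onz(K[0],a,z)[:2],onz(K[1],b,z)[:2])
E
```

```text
slot +end [591.879 274.425  43.528] [591.919 274.318] [591.976 274.107]
slot home end [602.55  211.314  41.393] [602.443 211.163] [603.253 210.028]
h +l [617.38  293.5    41.439] [617.123 292.793] [618.012 291.634]
h +r [563.237 282.503  46.27 ] [562.795 283.074] [562.651 284.096]
h hr [577.815 193.504  42.321] [578.778 193.508] [577.466 192.8  ]
h hl [631.865 200.669  44.759] [632.366 200.696] [631.312 201.02 ]
green [574.45  239.459  44.933] [574.118 239.585] [574.42 239.98]
b1 [583.828 133.11    5.598] [584.605 133.465] [583.776 132.54 ]
b2 [602.92  -13.899   5.857] [603.542 -12.795] [602.741 -13.612]
s1 [575.508 123.035  10.306] [575.087 122.65 ] [575.125 123.533]
s2 [593.233  -6.186  10.191] [592.987  -7.251] [592.914  -6.454]
s3 [547.509 -12.063  11.655] [546.667 -13.899] [546.549 -12.569]
upV [552.241 114.4   108.056] [552.021 114.804] [553.674 113.858]
lowV [566.353  28.902  53.494] [567.298  27.592] [563.848  28.684]
stopc TL [582.803   3.397   4.908] [588.384  19.49 ] [587.993   6.739]
stop TR [586.79  -19.025  32.344] [587.934 -14.817] [588.006 -17.761]
stop BR [557.962 -22.502  33.722] [559.128 -19.022] [559.72  -21.384]
stop BL [554.689   3.353  13.443] [560.009  15.693] [561.535   5.978]
hend [482.913 321.545  18.886] [481.837 323.124] [479.881 325.399]
junction [470.167 217.075  15.197] [471.509 217.239] [467.728 217.822]
tip [458.511 132.399  14.677] [459.185 132.505] [458.14 132.34]
```

```bash
cat >> h.py <<'E'
Z=np.array([0,0,1.])
def unit(v): v=np.array(v,float);return v/np.linalg.norm(v)
D=unit([.133,-.991,0]); STOP=np.array([570.3,-10.6,27.])
c40,s40=np.cos(np.radians(40)),np.sin(np.radians(40))
E_=c40*D-s40*Z; N=s40*D+c40*Z; LAT=np.cross(Z,D)
S=unit([-22.4,-191.6,0]); TIP=np.array([458.9,132.8,15.])
U=unit([-.165,.986,0]); UC=np.array([597.5,242.5,0])
def rot(z,y): z=unit(z);y=unit(y);return np.column_stack([np.cross(y,z),y,z])
G1=120.   # grasp, mm from tip on the axis
P_pick=TIP-S*G1; P_pick[2]=3.
def Rpick(sg): return rot(-Z,sg*np.cross(Z,S))
def Rseat1(sg): return rot(-N,sg*LAT)
def Pseat1(up,back=3.): return STOP-E_*(G1+back)-N*(11.-up)
GE=172.
def Rend(sg): return rot(E_,sg*LAT)
def Pend(back,up=0.): return STOP-E_*(GE-19+back)+N*up
def Rpush(sg): return rot(-Z,sg*U)
def Ppush(x,ztip): p=UC+U*x; p[2]=ztip+GE-19; return p
E
python3 - <<'E'
from h import *
print(r.state()['q'],r.state()['force'])
for sg in (1,-1):
    for n,p,R in [('pick',P_pick,Rpick(sg)),('pickhi',P_pick+130*Z,Rpick(sg)),('seat1 hi',Pseat1(60),Rseat1(sg)),('seat1',Pseat1(0),Rseat1(sg)),('end far',Pend(90),Rend(sg)),('end',Pend(0),Rend(sg)),('end up',Pend(3,60),Rend(sg)),('push hi',Ppush(-21,70),Rpush(sg)),('push',Ppush(-21,20),Rpush(sg)),('push end',Ppush(13,20),Rpush(sg))]:
        q=r.ik(p,R);print(sg,n,p,q)
E
```

```text
[-0.041  0.366  0.113  1.317  0.     3.101] [ 0.088 -0.378 -0.406]
1 pick [472.834 251.988   3.   ] [ 0.371  0.483 -0.396  0.692  0.     2.058]
1 pickhi [472.834 251.988 133.   ] [ 0.371  0.348 -0.222  1.     0.     2.058]
1 seat1 hi [561.956  51.569 143.599] [-0.348  0.63   0.044  1.355  0.606  0.972]
1 seat1 [556.826  89.794  97.636] [-0.29   0.637 -0.07   1.196  0.626  1.039]
1 end far [545.539 173.895 183.197] [ 0.577  0.762  0.278  1.56  -0.764  2.207]
1 end [554.71  105.563 125.347] [ 0.477  0.717  0.046  1.281 -0.806  2.078]
1 end up [559.534  69.616 173.238] [ 0.421  0.631  0.027  1.293 -0.825  2.002]
1 push hi [600.966 221.788 223.   ] [0.255 0.52  0.282 1.333 0.    0.089]
1 push [600.966 221.788 173.   ] [0.255 0.533 0.173 1.211 0.    0.089]
1 push end [595.354 255.322 173.   ] [0.307 0.548 0.199 1.222 0.    0.141]
-1 pick [472.834 251.988   3.   ] [ 0.371  0.483 -0.396  0.692  0.    -1.083]
-1 pickhi [472.834 251.988 133.   ] [ 0.371  0.348 -0.222  1.     0.    -1.083]
-1 seat1 hi [561.956  51.569 143.599] [-0.348  0.63   0.044  1.355  0.606 -2.17 ]
-1 seat1 [556.826  89.794  97.636] [-0.29   0.637 -0.07   1.196  0.626 -2.103]
-1 end far [545.539 173.895 183.197] [ 0.577  0.762  0.278  1.56  -0.764 -0.935]
-1 end [554.71  105.563 125.347] [ 0.477  0.717  0.046  1.281 -0.806 -1.063]
-1 end up [559.534  69.616 173.238] [ 0.421  0.631  0.027  1.293 -0.825 -1.14 ]
-1 push hi [600.966 221.788 223.   ] [ 0.255  0.52   0.282  1.333  0.    -3.053]
-1 push [600.966 221.788 173.   ] [ 0.255  0.533  0.173  1.211  0.    -3.053]
-1 push end [595.354 255.322 173.   ] [ 0.307  0.548  0.199  1.222  0.    -3.   ]
```

Run:
```python
from h import *
t=lambda n:print(n,r.state()['time_s'],r.state()['eef_pos'],r.state()['width'],r.state()['force'])
r.reach(P_pick+60*Z,Rpick(1));t('above')
print(r.line_to(P_pick,vel=120,guard=15));t('down')
r.gripper_close();t('closed')
r.line_to(P_pick+150*Z,vel=200);t('up')
snap('scene','s1'); snap('side','d1')
a=cv2.imread('pics/s1.png')[200:430,200:450];b=cv2.imread('pics/d1.png')[120:350,200:450]
cv2.imwrite('pics/c1.png',cv2.resize(np.hstack([a,b]),None,fx=1.6,fy=1.6))
```

```text
above 11.6333 [473.977 251.935  63.721] 85.04676933810937 [0.181 0.055 0.303]
False
down 12.2833 [473.628 251.885   3.57 ] 85.50738209343473 [0.361 0.49  0.17 ]
closed 12.8667 [473.227 252.144   3.631] 24.997410265598848 [-0.535  0.008  5.595]
up 13.7667 [471.918 251.603 151.651] 24.879409263375216 [-0.044  0.076 -1.102]
```

View pics/c1.png

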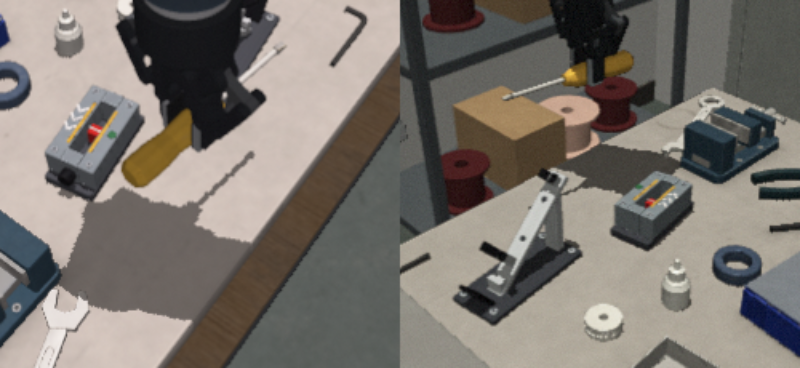

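Run:
```python
from h import *
ks,kd=r.calibration('scene'),r.calibration('side')
s=r.state()
T=tri([(ks,(376.9,228.1)),(kd,(265.6,181.3))]);H=tri([(ks,(283,311)),(kd,(345,158.7))])
print(T,H,np.linalg.norm(T-H)); R=s['ee_rot']
print('tool frame tip',R.T@(T-s['eef_pos']),'hend',R.T@(H-s['eef_pos']))
print('expected tip',R.T@(np.array([*(TIP[:2]),162.5])-s['eef_pos']))
print(R)
```

```text
[455.185 133.321 164.142] [481.914 317.521 159.277] 186.1932169590633
tool frame tip [-119.27    -2.553  -12.788] hend [66.796  2.62  -8.256]
expected tip [-119.353    1.203  -11.158]
[[ 0.116  0.993 -0.003]
 [ 0.993 -0.116 -0.001]
 [-0.002 -0.003 -1.   ]]
```

Run:
```python
from h import *
t=lambda n:print(n,r.state()['time_s'],r.state()['eef_pos'],r.state()['width'],r.state()['force'])
r.reach(Pseat1(80),Rseat1(1));t('above')
print(r.line_to(Pseat1(12),vel=150));t('near');print(Pseat1(0))
print(r.line_to(Pseat1(-3),vel=30,guard=4));t('down')
snap('scene','s2'); snap('side','d2')
a=cv2.imread('pics/s2.png')[130:330,230:480];b=cv2.imread('pics/d2.png')[170:370,180:430]
cv2.imwrite('pics/c2.png',cv2.resize(np.hstack([a,b]),None,fx=1.6,fy=1.6))
```

```text
above 14.9 [563.251  39.692 158.608] 25.03521002810937 [-0.664 -0.195 -0.681]
False
near 15.5 [557.685  83.369 107.579] 25.191724888102172 [ 0.212 -1.32  -0.78 ]
[556.826  89.794  97.636]
True
down 15.9333 [557.655  89.255  97.795] 25.12227435621289 [ 0.113 -0.995  3.207]
```

View pics/c2.png

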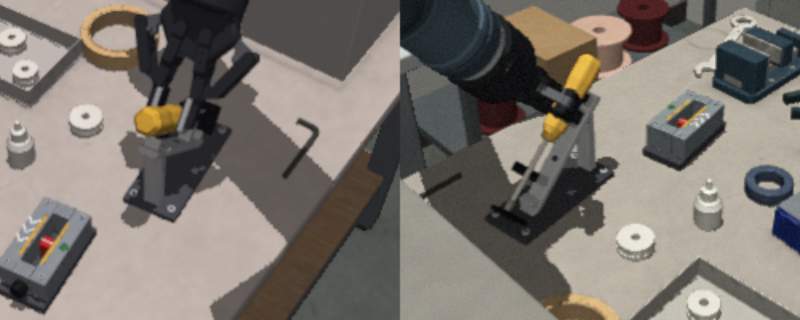

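Run:
```python
from h import *
t=lambda n:print(n,r.state()['time_s'],r.state()['eef_pos'],r.state()['width'],r.state()['force'])
r.gripper_open();t('open')
r.line_to(Pseat1(110),vel=200);t('back')
snap('scene','s3'); snap('side','d3')
a=cv2.imread('pics/s3.png')[160:280,280:400];b=cv2.imread('pics/d3.png')[200:320,220:340]
cv2.imwrite('pics/c3.png',cv2.resize(np.hstack([a,b]),None,fx=3.3,fy=3.3,interpolation=cv2.INTER_CUBIC))
print(r.ik(Pend(90),Rend(1)),r.state()['q'])
```

```text
open 16.65 [556.654  89.503  97.035] 85.32653351937181 [ 0.165  0.84  -0.046]
back 17.35 [565.999  19.973 181.259] 85.36668842763997 [-0.872  0.297 -0.809]
[ 0.577  0.762  0.278  1.56  -0.764  2.207] [-0.393  0.637  0.153  1.489  0.588  0.921]
```

View pics/c3.png

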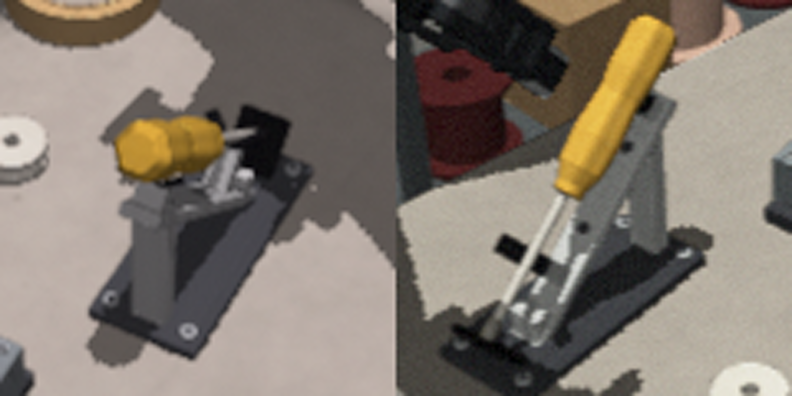

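```bash
sed -i 's/^GE=172./GE=175./' h.py
python3 - <<'E'
from h import *
t=lambda n:print(n,r.state()['time_s'],r.state()['eef_pos'],r.state()['width'],r.state()['force'])
ks,kd=r.calibration('scene'),r.calibration('side')
print('hend seen',tri([(ks,(322.4,205.5)),(kd,(297.6,208.5))]),'model',STOP-190*E_)
r.reach(np.array([540,90,290.]),rot(-Z,LAT));t('via')
r.reach(Pend(80),Rend(1));t('behind')
print(r.line_to(Pend(0),vel=120,guard=8));t('on');print(Pend(0))
print('ik',r.ik(Pend(0,40)+110*Z,Rend(1)),r.ik(Ppush(-21,130),Rpush(1)))
snap('scene','s4'); snap('side','d4')
a=cv2.imread('pics/s4.png')[110:310,230:430];b=cv2.imread('pics/d4.png')[120:320,200:400]
cv2.imwrite('pics/c4.png',cv2.resize(np.hstack([a,b]),None,fx=2,fy=2,interpolation=cv2.INTER_CUBIC))
E
```

```text
hend seen [551.633 128.773 146.871] model [550.94  133.655 149.13 ]
via 18.075 [539.164  91.946 290.499] 85.05492896178862 [ 0.255 -0.051 -0.361]
behind 18.8333 [545.78  167.017 176.266] 85.14067315821083 [ 0.957 -0.615  0.135]
False
on 19.65 [554.989 107.315 128.49 ] 85.57940231620672 [0.129 0.11  0.787]
[554.404 107.841 127.275]
ik [ 0.441  0.587  0.202  1.532 -0.819  2.03 ] [0.255 0.525 0.452 1.497 0.    0.089]
```

View pics/c4.png

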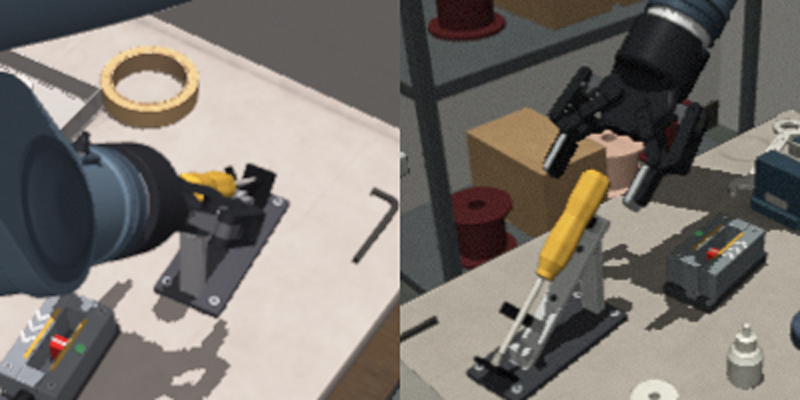

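Run:
```python
from h import *
t=lambda n:print(n,r.state()['time_s'],r.state()['eef_pos'],r.state()['width'],r.state()['force'])
r.gripper_close();t('closed')
r.line_to(Pend(0,40),vel=120);t('up')
r.line_to(Pend(0,40)+110*Z,vel=200);t('up2')
r.reach(Ppush(-21,100),Rpush(1));t('upright')
print(r.state()['ee_rot'])
for c,n in [('scene','s5'),('side','d5')]:
    snap(c,n)
a=cv2.imread('pics/s5.png')[130:330,160:360];b=cv2.imread('pics/d5.png')[80:280,270:470]
cv2.imwrite('pics/c5.png',cv2.resize(np.hstack([a,b]),None,fx=2,fy=2,interpolation=cv2.INTER_CUBIC))
```

```text
closed 20.325 [554.696 108.244 127.476] 26.798451416599583 [-0.324  2.933  2.137]
up 20.8083 [557.528  82.012 157.703] 27.26970941520501 [ 0.274  0.301 -0.29 ]
up2 21.5083 [557.443  82.56  266.448] 26.704110502954077 [-0.674  0.878 -1.198]
upright 23.2 [600.445 221.657 255.088] 26.683104625933204 [-0.676  0.071 -0.584]
[[-0.986 -0.165 -0.002]
 [-0.165  0.986 -0.001]
 [ 0.002 -0.001 -1.   ]]
```

View pics/c5.png

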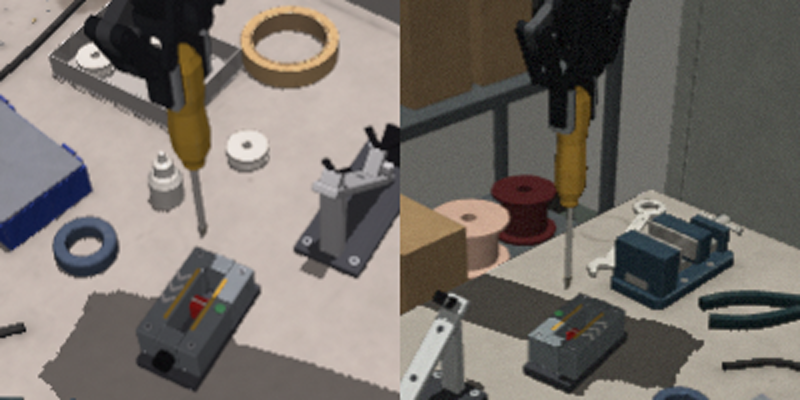

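```bash
python3 - <<'E'
from h import *
ks,kd=r.calibration('scene'),r.calibration('side')
T=tri([(ks,(261.5,248)),(kd,(353.5,224.5))]);J=tri([(ks,(257,214)),(kd,(355,183))])
s=r.state();print(T,J,s['eef_pos'],s['eef_pos']-T)
exp=s['eef_pos']-np.array([0,0,156])
print('exp',exp,proj(ks,exp),proj(kd,exp))
# where slot-entry & slide model project
for n,x,z in [('entry',-21,44),('lug',-10,34),('+end',32,44),('homeend',-32,44),('stub',47,30)]:
    p=UC+U*x;p[2]=z;print(n,p,(proj(ks,p)-[160,130])*2,(proj(kd,p)-[270,80])*2+[400,0])
E
python3 - <<'E'
import cv2,numpy as np
a=cv2.imread('pics/s5.png')[235:335,210:310];b=cv2.imread('pics/d5.png')[205:305,310:410]
cv2.imwrite('pics/c6.png',cv2.resize(np.hstack([a,b]),None,fx=4,fy=4,interpolation=cv2.INTER_CUBIC))
E
```

```text
[603.388 218.677  96.497] [599.65  222.295 180.449] [600.583 221.823 255.387] [ -2.805   3.146 158.89 ]
exp [600.583 221.823  99.387] [[261.538 248.973]] [[353.678 221.989]]
entry [600.966 221.788  44.   ] [[208.824 279.96 ]] [[565.95  332.455]]
lug [599.15  232.637  34.   ] [[203.043 297.043]] [[571.775 335.503]]
+end [592.218 274.061  44.   ] [[174.701 329.275]] [[594.69 307.83]]
homeend [602.782 210.939  44.   ] [[215.617 270.146]] [[559.691 337.817]]
stub [589.743 288.855  30.   ] [[166.721 353.455]] [[601.724 312.57 ]]
```

View pics/c6.png

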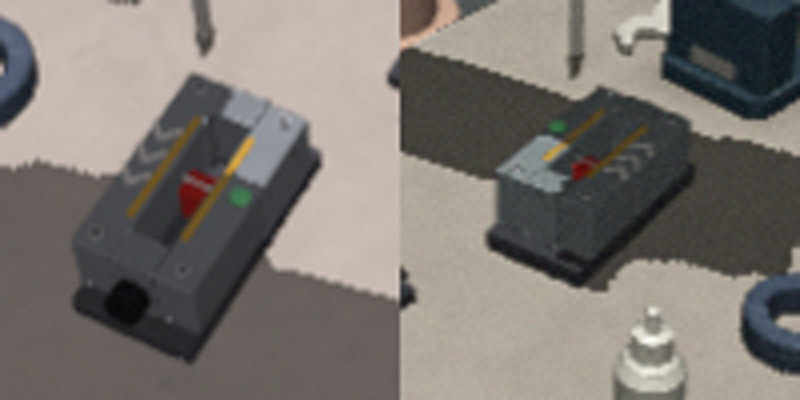

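```bash
cat >> h.py <<'E'
def redpix():
    ks=r.calibration('scene');im=r.read_camera('scene').astype(int)[225:345,200:320]
    m=(im[...,0]>90)&(im[...,1]<60)&(im[...,2]<60);v,u=np.nonzero(m)
    if len(u)==0: return None
    p=onz(ks,(u.mean()+200,v.mean()+225),33);return len(u),(p-UC)[:2]@U[:2]
E
python3 - <<'E'
from h import *
t=lambda n:print(n,r.state()['time_s'],r.state()['eef_pos'],r.state()['width'],r.state()['force'])
P=lambda x,z:Ppush(x+1.5,z)+np.array([-1.2,0,0])
print(redpix())
r.line_to(P(-21,52),vel=100);t('over')
print(r.line_to(P(-21,22.5),vel=50,guard=4));t('in');print(redpix())
f0=r.state()['force']
for x in (-15,-8,0,5): 
    r.line_to(P(x,22.5),vel=30);print(x,(r.state()['force']-f0)@U,redpix())
snap('scene','s7');snap('side','d7');t('x')
E
```

```text
(39, np.float64(-1.7979876762079678))
over 23.9833 [599.606 223.309 208.352] 26.97894005567524 [ 0.14   0.315 -0.195]
False
in 24.725 [599.506 223.275 178.53 ] 26.972416271967575 [-0.637  0.396 -1.647]
(40, np.float64(-1.2038533295133973))
-15 0.7356996652111082 (40, np.float64(-1.2520343945136705))
-8 -1.316548730070876 (44, np.float64(1.296987578427402))
0 -1.6039580585088236 (43, np.float64(9.266121785509167))
5 -2.061940712795567 (46, np.float64(14.150259033832219))
x 26.5417 [595.23  248.914 178.511] 26.537611759832938 [ 0.36  -1.746 -0.509]
```

Run:
```python
from h import *
t=lambda n:print(n,r.state()['time_s'],r.state()['eef_pos'],r.state()['width'],r.state()['force'])
P=lambda x,z:Ppush(x+1.5,z)+np.array([-1.2,0,0])
f0=r.state()['force']
print(r.line_to(P(12,22.5),vel=30),(r.state()['force']-f0)@U,redpix())
g=r.line_to(P(23,22.5),vel=15,guard=6);print(g,(r.state()['force']-f0)@U,redpix());t('stop')
print((r.state()['eef_pos']-UC)@U-1.5)
r.wait(.2);print((r.state()['force']-f0)@U,redpix());snap('scene','s8')
```

```text
False -0.8639040864689554 (34, np.float64(18.126156056622662))
True -2.834060624194894 (28, np.float64(20.637286648422304))
stop 27.7 [592.772 261.592 177.897] 26.922768687287412 [ 1.488 -4.491  1.603]
18.110075725172475
-2.492738702885636 (28, np.float64(20.637286648422304))
```

Run:
```python
from h import *
P=lambda x,z:Ppush(x+1.5,z)+np.array([-1.2,0,0])
for x in (19,20,21):
    g=r.line_to(P(x,22.5),vel=15,guard=8); F=[r.state()['force']@U for _ in range(3)]
    print(x,g,F,(r.state()['eef_pos']-UC)@U-1.5,redpix())
snap('scene','s9');snap('side','d9');print(r.state()['time_s'])
a=cv2.imread('pics/s9.png')[205:330,190:315];b=cv2.imread('pics/d9.png')[180:305,300:425]
cv2.imwrite('pics/c9.png',cv2.resize(np.hstack([a,b]),None,fx=3.2,fy=3.2,interpolation=cv2.INTER_CUBIC))
```

```text
19 False [np.float64(-6.073841300833705), np.float64(-6.073841300833705), np.float64(-6.073841300833705)] 18.69481954346308 (27, np.float64(20.844713820251883))
20 False [np.float64(-6.136498114632163), np.float64(-6.136498114632163), np.float64(-6.136498114632163)] 19.344915284201726 (27, np.float64(20.844713820251883))
21 False [np.float64(-6.702612249541359), np.float64(-6.702612249541359), np.float64(-6.702612249541359)] 19.936379065474053 (27, np.float64(20.844713820251883))
29.0333
```

View pics/c9.png

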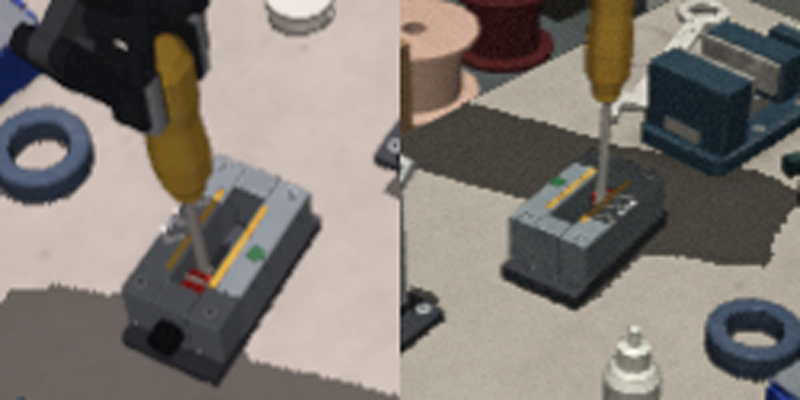

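Run:
```python
from h import *
t=lambda n:print(n,r.state()['time_s'],r.state()['eef_pos'],r.state()['width'],r.state()['force'])
p=r.state()['eef_pos'].copy(); p=Ppush(22.5,22.5)+np.array([-1.2,0,0])
r.line_to(p+40*Z,vel=120);t('lift');r.wait(.25);print('home?',redpix())
r.line_to(Ppush(-21,100),rot=Rpush(1),vel=120);r.wait(.2);t('pose');print(redpix())
obs=[];obs0=[]
for c,a,b,px in [('scene','s5','s10',(261.5,248)),('side','d5','d10',(353.5,224))]:
    k,im=snap(c,b);A=cv2.imread(f'pics/{a}.png');B=cv2.imread(f'pics/{b}.png')
    x,y=int(px[0]),int(px[1]);w=A[y-16:y+5,x-7:x+8]
    S_=B[y-41:y+30,x-32:x+33];m=cv2.matchTemplate(S_,w,cv2.TM_CCOEFF_NORMED);_,v,_,l=cv2.minMaxLoc(m)
    d=np.array(l)-[25,25];print(c,v,d);obs0.append((k,px));obs.append((k,np.array(px)+d))
print(tri(obs)-tri(obs0))
```

```text
lift 29.5167 [592.431 265.85  218.112] 26.973927086300918 [ 0.119  0.139 -1.135]
home? (37, np.float64(-0.5520355175426315))
pose 30.65 [600.453 222.212 255.255] 26.59419845250424 [ 0.278 -0.346 -1.203]
(39, np.float64(-1.7979876762079678))
scene 0.9637733697891235 [0 0]
side 0.9841369986534119 [0 0]
[0. 0. 0.]
```

Run:
```python
from h import *
t=lambda n:print(n,r.state()['time_s'],r.state()['eef_pos'],r.state()['width'],r.state()['force'])
r.reach(Pend(2,40)+110*Z,Rend(1));t('over')
r.line_to(Pend(2,40),vel=180);t('40')
r.line_to(Pend(2,8),vel=100);t('8')
print(r.line_to(Pend(2,-2),vel=25,guard=4));t('down');print(Pend(2,0))
for c,n in [('scene','s11'),('side','d11')]: snap(c,n)
```

```text
over 32.5 [557.742  83.936 269.224] 27.116421307306403 [-0.301 -0.203 -0.702]
40 33.2583 [558.13   83.91  160.204] 26.99223167067542 [-0.286  0.396 -1.037]
8 33.725 [554.656 104.686 134.106] 26.70072219717045 [ 0.383 -0.261 -0.321]
True
down 34.1333 [554.848 109.666 128.066] 26.84969853768491 [ 1.42  -0.758  2.175]
[554.2  109.36 128.56]
```

Run:
```python
from h import *
t=lambda n:print(n,r.state()['time_s'],r.state()['eef_pos'],r.state()['width'],r.state()['force'])
r.gripper_open();t('open')
r.line_to(Pend(100),vel=150);t('back')
r.reach(np.array([520,90,330.]),rot(-Z,LAT));r.wait(.3);t('via')
for c,a,b,box in [('scene','s3','s12',(310,190,355,215)),('side','d3','d12',(258,203,305,305))]:
    k,im=snap(c,b);A=cv2.imread(f'pics/{a}.png');B=cv2.imread(f'pics/{b}.png')
    x0,y0,x1,y1=box;m=cv2.matchTemplate(B[y0-15:y1+15,x0-15:x1+15],A[y0:y1,x0:x1],cv2.TM_CCOEFF_NORMED);_,v,_,l=cv2.minMaxLoc(m)
    print(c,v,np.array(l)-15)
    yel=lambda I:np.argwhere((I[...,2].astype(int)>110)&(I[...,0]<70)&(I[...,1]>70))
    for I in (A,B): q=yel(I[y0-15:y1+15,x0-15:x1+15]);print(len(q),q.mean(0))
    for n in ['glue_bottle','spare_roller','hex_key']:
        d=r.recognise(c,n);print(n,[(np.round(x['location']).tolist(),round(x['score'],2)) for x in d[:1]])
print(redpix())
```

```text
open 34.8333 [553.863 109.667 127.133] 85.19446460633768 [ 0.903  0.565 -0.291]
back 35.6417 [544.11  183.434 191.025] 85.20821811539015 [ 0.02  -0.507 -0.143]
via 36.7 [519.506  91.292 327.842] 85.70242981683154 [ 0.103  0.258 -0.059]
scene 0.5675630569458008 [0 0]
409 [27.812 34.682]
248 [28.315 35.464]
glue_bottle [([244.0, 220.0], 0.8)]
spare_roller [([284.0, 204.0], 0.66)]
hex_key [([419.0, 222.0], 0.6)]
side 0.8666099309921265 [0 0]
541 [44.216 42.854]
643 [43.76  41.876]
glue_bottle [([372.0, 301.0], 0.86)]
spare_roller [([326.0, 323.0], 0.59)]
hex_key [([326.0, 322.0], 0.67)]
(33, np.float64(-3.6348987091506206))
```

Run:
```python
from h import *
r.reach(np.array([300,-300,330.]),down(-np.pi/2-.7)) if r.ik(np.array([300,-300,330.]),down(-np.pi/2-.7)) is not None else print('noik')
r.wait(.2);s=r.state();print(s['time_s'],s['eef_pos'])
snap('scene','s13');snap('side','d13')
def cmp(a,b,box):
    A=cv2.imread(f'pics/{a}.png');B=cv2.imread(f'pics/{b}.png');x0,y0,x1,y1=box
    m=cv2.matchTemplate(B[y0-12:y1+12,x0-12:x1+12],A[y0:y1,x0:x1],cv2.TM_CCOEFF_NORMED);_,v,_,l=cv2.minMaxLoc(m);print(a,box,round(v,3),np.array(l)-12)
cmp('s3','s13',(310,190,355,215));cmp('d3','d13',(258,203,305,305))
for b in [(232,205,256,237),(272,194,297,217),(402,200,432,245),(225,250,292,325)]: cmp('scene0','s13',b)
print(redpix())
```

```text
38.9917 [ 300.512 -299.652  329.977]
s3 (310, 190, 355, 215) 0.755 [0 0]
d3 (258, 203, 305, 305) 0.929 [0 0]
scene0 (232, 205, 256, 237) 0.999 [0 0]
scene0 (272, 194, 297, 217) 1.0 [0 0]
scene0 (402, 200, 432, 245) 1.0 [0 0]
scene0 (225, 250, 292, 325) 1.0 [0 0]
(34, np.float64(-4.051799676908258))
```

Run:
```python
from h import *
ks,kd=r.calibration('scene'),r.calibration('side')
for n in ['handle_end']:
    for c in ('scene','side'):
        snap(c,c+'f');print([(np.round(x['location'],1),round(x['score'],2)) for x in r.recognise(c,n)[:1]])
mid=STOP-105*E_;print(proj(ks,mid),proj(kd,mid))
r.job_done()
```

```text
[(array([332.2, 199.8]), 0.97)]
[(array([283.2, 235.5]), 0.93)]
[[339.931 203.469]] [[276.703 248.578]]
the job is handed in; nothing more can be done
```

The whole job was carried out in the order asked and handed in at about 39 s of the 70 s allowed. No verdict came back.

- **First lay in the stand:** I picked the screwdriver off the bench and laid it in the stand, handle up and blade at the stop. I let go, and a picture showed it seated.
- **Regrip and push:** I took it by the handle end and held the blade straight down, then pushed the slide until it stopped moving. The force along the push rose from about 2 N to 6.7 N while the slide stayed still in the picture.
- **Release:** I lifted straight up and the slide went home. The camera's slide estimate came back to its starting value, and the blade had not shifted in the grip.
- **Second lay in the stand:** I laid the screwdriver back the same way, let go and moved the arm clear.

**Last checks**
- **Surroundings:** the trip unit, bottle, roller and hex key matched their first scene picture with no shift (scores 0.999 to 1.0).
- **Screwdriver:** it showed no shift from the first seating in either view. The match scores were only 0.76 (scene) and 0.93 (side), which I put down to different shadows. I had used all 12 viewings, so the final seating was checked by numbers only.
- **Disagreements:** the final slide estimate read -4 mm against -1.8 mm at the start. I trust the perfect unit match over it, since it counts only a few red pixels. In earlier pictures the seated handle end measured about 5 mm further down the slope than my model. With the screwdriver held upright, the blade tip measured about 3 mm lower than the model.

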